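Stack a pocket speaker in the sloping assembly nest

TASK

Assemble the pocket speaker in the sloping nest: first the open metal shell with its hollow side up, then the black spacer frame on it, then the speaker plate on top with its grille up, each sitting squarely and fully home between the nest's corner guides. Lower each part in gently rather than dropping it, let go of everything, and leave the other things on the bench where they lie.

Things in the scene. Friction and masses are not known exactly. Their poses are not given: they have to be found in the camera images.
- nest: Aluminium nest plate 104 x 92 mm on a fixed stand, sloping 30 degrees down towards its front (robot's side), with a dark grey pocket. Origin: centre of the pocket floor, 53 mm above the table. z: square out of the floor, 30 degrees from vertical, leaning to the front; x: up the slope, along the pocket's long side; y: level, across it. Pocket 73 mm (x) by 49 mm (y): 1.5 mm play each side of a part.
- nest_mouth (a point): Centre of the pocket's mouth, 38 mm out from its floor along nest z. Four L-shaped corner guides, walls 6 mm thick, rise straight to 31 mm and flare outwards 4.5 mm to 38 mm. The long sides are open between x = -26 and +26 mm: fingers holding a part across its 46 mm width pass down there. Floor: a raised pad 36 mm wide, 10 mm above the nest plate.
- shell: Aluminium speaker shell, an open-topped rectangular tray 70 (x) x 46 (y) x 18 mm high with 3 mm walls and a small circuit board inside. Origin: centre of its underside, z up. About 90 g. Lies hollow side up on the mat (mat top 3 mm above the table). Seated, its origin is at the pocket floor. All three parts have the same outline and may be turned half round about z.
- frame: Black plastic spacer frame, an open rectangular ring 70 (x) x 46 (y) x 9 mm high with bars 8 mm wide. Origin: centre of its underside, z up. About 40 g. Lies flat on the mat. Seated on the shell its underside is 18 mm above the pocket floor.
- plate: Steel speaker plate 70 (x) x 46 (y) x 8 mm with a round perforated grille, 36 mm across and under 1 mm high, in the middle of its top. Origin: centre of its underside, z up. About 110 g. Lies grille up on the mat. Seated on the frame its underside is 27 mm above the pocket floor.
- driver: Screwdriver with orange handle, 150 mm, lying on the mat. Bystander; origin under its middle.
- cell: Yellow battery pack 50 x 20 x 9 mm lying flat. Bystander; origin centre of underside.
- tape: Roll of amber tape, 52 mm across, 18 mm high, lying flat. Bystander; origin centre of underside.
- plug: Black plug, 22 x 18 mm block with a 12 mm stub on top, 42 mm high. Bystander; origin centre of underside.
- tweezers: Steel tweezers, 118 mm long, 5 mm high, lying flat. Bystander; origin near the middle.
- solvent: Clear bottle with white cap, 52 mm across, 120 mm tall. Bystander; origin centre of underside.
- dish: Steel dish, 76 mm across, 22 mm high. Bystander; origin centre of underside.
Things that resemble listed ones, but are neither listed nor needed, are in the scene too. Of the things that look like the shell, take the one that is farthest from the robot's base at the start. Of the things that look like the plate, take the one that is farthest to the robot's right at the start.

How it is judged:
By the outcome, as a careful person would: the job done as asked, in the order asked, and still so for the second after the job is handed in, with the robot touching nothing.
It also fails if it takes over 70 s, if anything falls off the work surface, if the arm or the gripper's body presses on something with over 40 N, if the wrist force passes 120 N, or if a joint passes its speed limit or range.

ROBOT

A 6-joint arm with a two-finger parallel gripper is mounted at the origin on the work surface. World frame = base frame: x ahead of the robot, y to its left, z up, the work surface at z = 0. Lengths are in m, angles in rad, forces in N, time in s.
With the tool pointing down it reaches from about 0.4 to 0.825 m from the base axis. Payload 7 kg.
Tool frame: the origin (TCP) lies at the very end of the fingers, on their centre line; the grasp point (between the pads) lies 19 mm behind it; x points along the fingers, y is the direction in which the jaws open and shut, and the axes are right-handed (so a half turn about x gives the same grasp; the last joint's range is limited). The gripper opens to 88 mm and grips with 3 to 60 N. Pads are 19 mm wide; open, the fingers measure 130 mm over their backs; the gripper's body (78 mm by 193 mm) begins 47 mm behind the grasp point.
Start: joints at [1.621, 0.359, 0.012, 0, -1.224, -0.288], TCP at [0.159, 0.656, 0.227] pointing down, gripper open.
Joint ranges: [-3.07, 3.07], [-1.43, 2.12], [-1.02, 1.25], [-3.03, 1.67], [-3.05, -0], [-3.03, 3.03]. Speed limits (rad/s): [2.39, 2.39, 3.01, 3.14, 3.14, 3.14].

INTERFACE

Orientations are given as [roll, pitch, yaw] about the fixed x, y, z axes, in that order (R = Rz(yaw) Ry(pitch) Rx(roll)).
In Python, from station import arm gives the robot as it stands.
- The arm moves only by the shell command python3 -m inch 'ROWS' [OPENING] [FORCE]. ROWS is text: rows parted by semicolons, each of 6 numbers parted by spaces: the shift along the world's x, y, z in units of 30 mm (1.0 is 30 mm), then the turn, a rotation vector about the world's x, y, z in units of 5 degrees (1.0 is 5 degrees). In form: dx dy dz wx wy wz; .... A call has 1 to 12 rows; each row shifts and turns the commanded pose from where the row before left it; what a row does not reach is not made up. A row lasts 1/8 s, in which the tool goes at most 62.5 mm and 10.7 degrees, less where a joint would pass 70% of its speed; a pose out of reach is approached as far as the arm can. A call is refused whole if a number of a shift passes 1 or a number of a turn 1, either way. A call with a gripper value outside its range is refused whole. OPENING is the opening, from 0 (shut) to 1 (fully open), set as the call begins (- or left out, the last holds). The fingers move at their own pace and stop on an object; FORCE is the grip in N (left out, the last holds). Time passes only in rows, so rows that do not move let the fingers close. It gives the time, the measured TCP pose, the force and the opening at its end, in the units of the state.
- arm.get_state(): the state, without advancing time (a new reading comes with each control period).
- arm.grab_frame(name): name is "side" or "top" or "wrist"; returns a dict with "frame" (400x640x3 uint8, red, green, blue), "range_z" (400x640 float32, m along the optical axis (not along the pixel's ray), 0 where there is no reading), "mtx" (3x3 intrinsics, pixels), "pose" (4x4, takes a point from camera to world coordinates). Camera axes: x right, y up, looking along -z (the intrinsics and any distortion apply to the point x, -y, -z); pixel columns grow to the right and rows downward; lengths in m; the calibration is good to about 2 mm. A picture is of the moment at which its call begins.
- arm.job_done(): hands the job in, once; it reports no verdict.
Trained networks look in a picture, given as the dict that the camera call returned (one of the last four; its "shot" number tells which), for a name from the list of things; names that differ only in an ending like _2 or _b are one class to them, and where a whole thing is asked for, a point or a joint stands for the part that bears it (a point fixed in the world has none). Each returns a list of dicts, best first, with "confidence" (0 to 1); they miss things now and then, are a little off and sometimes report something else, mostly with a low value. They report only what shows in the picture. A call takes as long as a camera call. They do not tell look-alikes from the thing itself.
- arm.search_frame(picture, target): "extent" ([centre column, centre row, width, height] as shares, 0 to 1, of the picture: columns of its width, rows of its height, round what is visible of it).
- arm.masks_of(picture, target): "mask" (400x640 bool, what is visible of it) and "extent" ([centre column, centre row, width, height] as shares, 0 to 1, of the picture: columns of its width, rows of its height, round what is visible of it).
- arm.place_of(picture, target): "position" ([column, row] as shares, 0 to 1, of the picture: columns of its width, rows of its height: a listed point, or the origin of a listed thing).
The state is a dict: "t": time; "q": joint angles; "qd": joint speeds; "joint_efforts": joint torques, N m; "eef_pos": TCP position; "ee_rot": TCP orientation; "force": force on the tool from outside, world axes, zero at the start; "moment": the same for the moment, N m; "width": finger opening in m.
Only numpy, scipy, OpenCV 4.12 (cv2) and the standard library are available. Lean on these libraries where they do the work, as an engineer would, in place of code of your own. Each camera call takes 0.05 s, during which the arm holds its last target. There are 200 camera calls.

## Working session

There is one attempt and no reset: what is moved stays moved. The work goes in short steps, Python scripts to look and compute and a shell command to move; the robot and the scene stay as the last step left them, time stands still between calls to the robot, and variables do not carry over. Pictures are saved under pics/ and viewed, about 8 in all and at most 12, crops included, and the job is handed in when it is done.

```bash
mkdir -p pics; ls; cat > h.py <<'E'
import numpy as np, cv2
from station import arm
def shot(n,f=None):
    p=arm.grab_frame(n)
    if f: cv2.imwrite('pics/'+f,p['frame'][:,:,::-1])
    return p
def w(p,u,v,z=None):
    """pixel -> world, by range or on plane z"""
    K=p['mtx'];T=p['pose']
    r=np.array([(u-K[0,2])/K[0,0],-(v-K[1,2])/K[1,1],-1.])
    if z is None:
        u0,v0=int(round(u)),int(round(v)); d=p['range_z'][v0-1:v0+2,u0-1:u0+2]; d=np.median(d[d>0]) if (d>0).any() else np.nan
        return T[:3,:3]@(r*d)+T[:3,3]
    R=T[:3,:3]@r; return T[:3,3]+R*(z-T[2,3])/R[2]
def cloud(p,mask=None):
    K=p['mtx'];T=p['pose'];d=p['range_z'];v,u=np.nonzero((d>0) if mask is None else (mask&(d>0)))
    z=d[v,u];P=np.stack([(u-K[0,2])/K[0,0]*z,-(v-K[1,2])/K[1,1]*z,-z],1)
    return P@T[:3,:3].T+T[:3,3],u,v
E
python3 - <<'E'
from h import *
np.set_printoptions(precision=4,suppress=True)
for c in ('top','side'):
    p=shot(c,c+'1.png'); print(c,p['pose'],p['mtx'][0,0],p.keys())
    for t in ['nest','nest_mouth','shell','frame','plate','driver','cell','tape','plug','tweezers','solvent','dish']:
        for r in arm.place_of(p,t):
            u,v=r['position'][0]*640,r['position'][1]*400
            print(t,round(r['confidence'],2),round(u),round(v),w(p,u,v))
s=arm.get_state();print(s)
E
```

```text
pics
top [[-0.0281  0.994  -0.1061  0.3484]
 [-0.9995 -0.0297 -0.0135  0.001 ]
 [-0.0166  0.1056  0.9943  1.2698]
 [ 0.      0.      0.      1.    ]] 389.50090122396125 dict_keys(['frame', 'range_z', 'mtx', 'pose', 'shot'])
nest 0.63 269 184 [0.5453 0.1716 0.0513]
nest_mouth 0.6 271 187 [0.5363 0.169  0.0437]
shell 0.84 419 196 [ 0.4976 -0.3083  0.0094]
shell 0.84 431 233 [ 0.3768 -0.3406  0.0092]
shell 0.63 442 285 [ 0.212  -0.3656  0.0053]
plate 0.65 262 244 [0.3566 0.2023 0.0119]
plate 0.64 268 134 [0.719  0.1797 0.0125]
plate 0.51 354 207 [ 0.4675 -0.0966  0.0112]
driver 0.62 424 132 [ 0.71   -0.3391  0.0032]
cell 0.61 332 180 [ 0.5582 -0.0275  0.0118]
tape 0.6 314 124 [0.7506 0.0245 0.0019]
plug 0.49 401 233 [ 0.3778 -0.2402  0.0266]
tweezers 0.46 308 224 [0.4175 0.0532 0.0042]
solvent 0.77 214 146 [0.6685 0.344  0.0701]
dish 0.69 201 226 [0.4205 0.4033 0.0083]
side [[ 0.9815  0.1503 -0.1184  0.322 ]
 [-0.1906  0.7139 -0.6738 -0.7734]
 [-0.0167  0.6839  0.7294  0.9492]
 [ 0.      0.      0.      1.    ]] 386.4795345300991 dict_keys(['frame', 'range_z', 'mtx', 'pose', 'shot'])
ne
[... 489 characters left out ...]
l 0.42 352 221 [ 0.5689 -0.0277  0.0085]
tape 0.45 397 200 [0.7388 0.0313 0.0082]
plug 0.49 305 293 [ 0.3808 -0.2546  0.0234]
tweezers 0.54 297 212 [0.4079 0.0473 0.0072]
solvent 0.65 356 144 [0.6831 0.3381 0.0089]
dish 0.48 284 137 [0.4179 0.4317 0.0145]
{'t': 1.3, 'q': array([ 1.6211,  0.3586,  0.0119,  0.    , -1.2241, -0.2881]), 'qd': array([-0.0005,  0.0014, -0.0006, -0.    ,  0.0017, -0.0005]), 'joint_efforts': array([  0.0002, -58.2393,  29.3296,   7.0022,   0.0125,  -0.    ]), 'eef_pos': array([0.159 , 0.656 , 0.2266]), 'ee_rot': array([-1.8017,  1.5708,  1.1021]), 'force': array([ 0.229 , -0.2953, -0.1539]), 'moment': array([ 0.0323, -0.0197,  0.0233]), 'width': 0.08772500533710234}
```

View pics/top1.png

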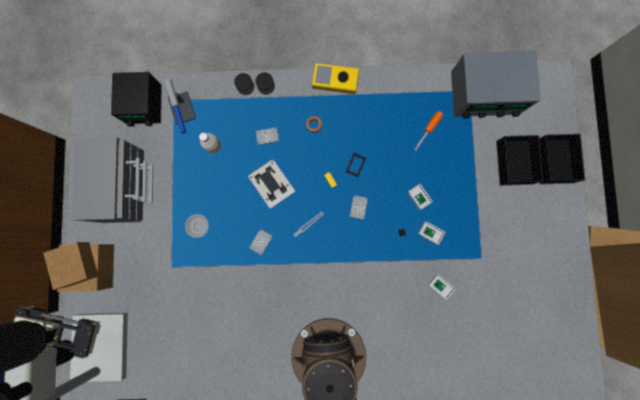

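View pics/side1.png

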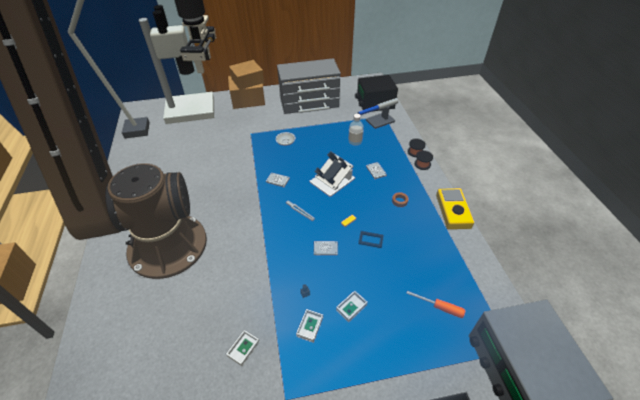

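```bash
cat >> h.py <<'E'
def rect(P):
    (c,s,a)=cv2.minAreaRect((P[:,:2]*1000).astype(np.float32))
    if s[0]<s[1]: a-=90
    return np.round(c,1),np.round(s,1),round(a%180,1)   # centre mm, size, yaw of long side deg
def proj(p,m,z):
    v,u=np.nonzero(m); return np.array([w(p,a,b,z) for a,b in zip(u,v)])
E
python3 - <<'E'
from h import *
np.set_printoptions(precision=4,suppress=True)
s=arm.get_state()
from scipy.spatial.transform import Rotation as R
print(R.from_euler('xyz',s['ee_rot']).as_matrix())
for c in ('top','side'):
    p=shot(c)
    for t,z in (('shell',.021),('frame',.012),('plate',.011),('nest',None)):
        for r in arm.masks_of(p,t):
            m=r['mask']
            if z: P=proj(p,m,z); print(c,t,round(r['confidence'],2),*rect(P))
            else:
                P,_,_=cloud(p,m); print(c,t,r['confidence'],*rect(P),P[:,2].min(),P[:,2].max()); np.save(c+'nest.npy',P)
p=shot('wrist','wr1.png'); T=np.eye(4);T[:3,:3]=R.from_euler('xyz',s['ee_rot']).as_matrix();T[:3,3]=s['eef_pos']
print(np.linalg.inv(T)@p['pose'],p['mtx']); np.save('cam.npy',np.linalg.inv(T)@p['pose'])
E
```

```text
[[ 0.     -0.2356 -0.9719]
 [ 0.     -0.9719  0.2356]
 [-1.     -0.     -0.    ]]
top shell 0.86 [ 376.6 -337.6] [75.1 50.8] 56.4
top shell 0.79 [ 492.9 -308.5] [68.2 50.6] 31.9
top shell 0.72 [ 209.3 -357. ] [79.6 54.2] 48.2
top frame 0.72 [ 607.5 -106.9] [45.6 71.5] 155.1
top frame 0.23 [560.5 178.6] [119.   98.1] 32.3
top plate 0.86 [364. 208.] [47.7 72.6] 145.2
top plate 0.84 [ 465.  -111.6] [49.4 70.1] 168.3
top plate 0.65 [712.7 182.8] [48.2 69.1] 97.8
side shell 0.77 [ 375.2 -342.2] [79.5 51.6] 57.1
side shell 0.73 [ 206.1 -367.5] [74.9 53. ] 49.0
side frame 0.77 [ 605.3 -107.6] [51.7 68.9] 155.6
side plate 0.76 [361.  209.7] [52.  70.5] 149.1
side plate 0.56 [ 463.9 -110.6] [47.3 68.9] 168.3
side plate 0.53 [712.2 183.6] [43.4 69.3] 98.5
side nest 0.65 [539.2 197.1] [120.3 162.9] 112.7 0.002567741080900854 0.11088656347517978
[[-0.0001  0.3105 -0.9506 -0.1584]
 [ 1.     -0.0003 -0.0002 -0.0001]
 [-0.0003 -0.9506 -0.3105 -0.085 ]
 [ 0.      0.      0.      1.    ]] [[284.5907   0.     321.0861]
 [  0.     284.5907 198.8621]
 [  0.       0.       1.    ]]
```

```bash
python3 -m inch '.5 -.6 .2 0 0 .5;.8 -1 .2 0 0 1;.8 -1 .2 0 0 1;.8 -1 .2 0 0 1;.8 -1 .2 0 0 1;.8 -1 .2 0 0 1;.8 -1 .2 0 0 1;.8 -1 0 0 0 1;.8 -1 0 0 0 1;.8 -1 0 0 0 1;.8 -1 0 0 0 0;.8 -1 0 0 0 0' 1 && python3 -m inch '.8 -1 0 0 0 0;.8 -1 0 0 0 0;.8 -.8 0 0 0 0;.5 -.5 0 0 0 0;0 0 0 0 0 0;0 0 0 0 0 0' && python3 - <<'E'
from h import *
np.set_printoptions(precision=4,suppress=True)
p=shot('wrist','wr2.png'); print(arm.get_state()['q'],p['pose'])
np.savez('wr2.npz',**p)
E
```

```text
t: 3.35
eef_pos: [0.4387, 0.307, 0.2688]
ee_rot: [-2.799, 1.57, 0.933]
force: [0.4, 0.3, -0.0]
width: 0.0875
t: 4.1
eef_pos: [0.5247, 0.2091, 0.2685]
ee_rot: [-1.254, 1.571, 2.479]
force: [-0.3, 0.2, -0.3]
width: 0.0877
[ 0.7261  0.1527 -0.1693 -0.0001 -1.2487  1.4364] [[ 0.5574  0.7892  0.2579  0.5954]
 [-0.8302  0.5299  0.173   0.2563]
 [-0.0001 -0.3105  0.9506  0.4269]
 [ 0.      0.      0.      1.    ]]
```

View pics/wr2.png

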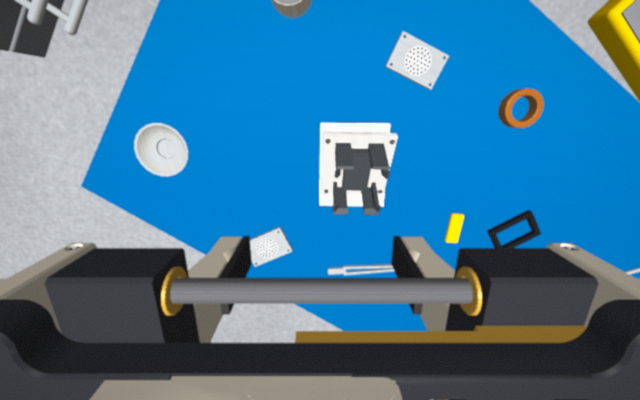

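```bash
cat > nestfit.py <<'E'
from h import *
import sys
np.set_printoptions(precision=2,suppress=True)
p=dict(np.load(sys.argv[1])); u0,u1,v0,v1=map(int,sys.argv[2:6])
m=np.zeros((400,640),bool);m[v0:v1,u0:u1]=1
P,u,v=cloud(p,m);g=p['frame'][v,u].astype(float)
o=np.array([.545,.172,.053])
bright=(g.min(1)>130)&(P[:,2]>.012)&(np.hypot(*(P[:,:2]-o[:2]).T)<.09)
Q=P[bright]
# robust plane
n=None;best=0;rng=np.random.default_rng(0)
for _ in range(500):
    a,b,c=Q[rng.choice(len(Q),3,False)];k=np.cross(b-a,c-a);L=np.linalg.norm(k)
    if L<1e-4: continue
    k/=L; k*=np.sign(k[2]); i=abs((Q-a)@k)<.002
    if i.sum()>best and .7<k[2]<.97: best=i.sum();I=i
c=Q[I].mean(0);n=np.linalg.svd(Q[I]-c)[2][2];n*=np.sign(n[2])
print('plane',best,len(Q),'tilt',np.degrees(np.arccos(n[2])),'yaw up-slope',np.degrees(np.arctan2(-n[1],-n[0])))
def frame(yaw):
    t=np.radians(30);x=np.array([np.cos(t)*np.cos(yaw),np.cos(t)*np.sin(yaw),np.sin(t)]);y=np.array([-np.sin(yaw),np.cos(yaw),0]);return np.stack([x,y,np.cross(x,y)])
F=frame(np.arctan2(-n[1],-n[0])); N=(Q[I]-o)@F.T*1000
print('plate rect',*rect(N/1000),'z',np.median(N[:,2]))
A=(P-o)@F.T*1000; k=(A[:,2]>20)&(A[:,2]<45)&(abs(A[:,0])<70)&(abs(A[:,1])<60)
print('guides rect',*rect(A[k]/1000),'n',k.sum(),'x',A[k,0].min(),A[k,0].max(),'y',A[k,1].min(),A[k,1].max(),'zmax',np.percentile(A[k,2],95))
f=(A[:,2]>-5)&(A[:,2]<5)&(g.max(1)<110)&(abs(A[:,0])<30)&(abs(A[:,1])<20)
print('floor z',np.median(A[f,2]),f.sum())
E
python3 nestfit.py wr2.npz 305 410 110 220
python3 - <<'E'
import cv2
cv2.imwrite('pics/c.png',cv2.resize(cv2.imread('pics/wr2.png')[110:225,300:420],None,fx=5,fy=5,interpolation=cv2.INTER_CUBIC))
E
```

```text
plane 1812 2220 tilt 29.874082716823377 yaw up-slope 32.99759929571461
plate rect [-2.9 -6.2] [118.9  91.5] 0.7 z -12.013558143238097
guides rect [ 4.4 -6.1] [88.5 64.2] 0.0 n 872 x -39.82781810240865 48.61701245723604 y -38.25620022056356 25.98285345122378 zmax 35.70938313630385
floor z -2.003411822166708 664
```

View pics/c.png

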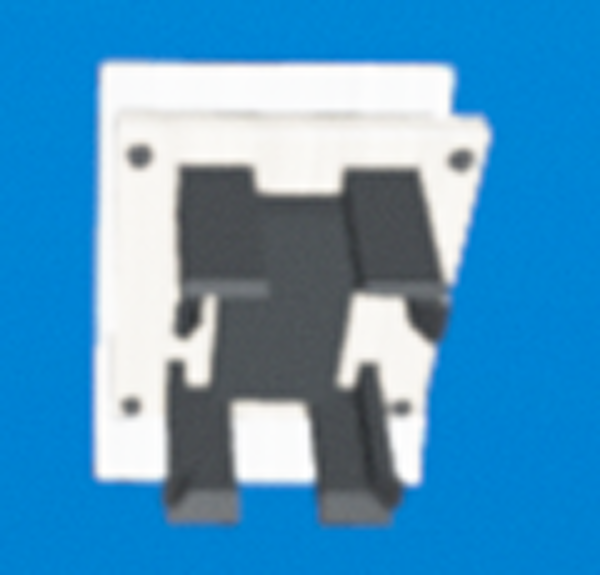

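```bash
python3 -m inch '0 -.6 0 0 0 0;0 -1 0 0 0 0;0 -1 0 0 0 0;0 -1 0 0 0 0;0 -1 0 0 0 0;0 -1 0 0 0 0;-.1 -1 -.1 0 0 0;-.1 -1 -.4 0 0 0;-.1 -1 -.4 0 0 0;-.1 -1 -.4 0 0 0;-.1 -1 -.4 0 0 0;-.1 -1 -.4 0 0 0' 1 && python3 -m inch '-.1 -1 -.4 0 0 0;-.1 -1 -.4 0 0 0;-.1 -1 -.4 0 0 0;-.1 -1 -.4 0 0 0;-.1 -1 -.4 0 0 0;0 -.6 0 0 0 0;0 0 0 0 0 0;0 0 0 0 0 0' && cat > look.py <<'E'
from h import *
import sys
from scipy.spatial.transform import Rotation as R
t=sys.argv[1];z=float(sys.argv[2]);f=sys.argv[3]
p=shot('wrist',f+'.png');s=arm.get_state()
M=R.from_euler('xyz',s['ee_rot']).as_matrix()
for r in arm.masks_of(p,t):
    m=r['mask'];P,u,v=cloud(p,m);k=(P[:,2]>z-.003)&(P[:,2]<z+.004)
    print(t,round(r['confidence'],2),r['extent'],'proj',*rect(proj(p,m,z)),'cloud',*(rect(P[k]) if k.sum()>9 else ['-']*3),'z95',np.percentile(P[:,2],90))
print('t',s['t'],'tcp',s['eef_pos'],'q',s['q'].round(2),'tool z yaw',np.degrees(np.arctan2(M[1,2],M[0,2]))%360,'tool x',M[:,0].round(3))
E
python3 look.py shell .021 wr3
```

```text
t: 5.65
eef_pos: [0.5064, -0.14, 0.2055]
ee_rot: [2.589, 1.57, 0.04]
force: [-0.0, -0.3, -0.7]
width: 0.0876
t: 6.65
eef_pos: [0.4922, -0.3067, 0.1461]
ee_rot: [2.367, 1.57, -0.183]
force: [0.0, 0.3, -0.2]
width: 0.0877
shell 0.87 [0.4513, 0.7056, 0.0861, 0.1557] proj [ 382.1 -339.9] [77.9 51.6] 58.0 cloud [ 378.  -341.8] [71.3 45.7] 58.2 z95 0.02103486521379619
shell 0.56 [0.5105, 0.4748, 0.07, 0.177] proj [ 496.4 -310.5] [74.6 47.1] 31.5 cloud [ 495.  -310.9] [70. 46.] 31.9 z95 0.020828172571590614
t 6.7 tcp [ 0.49229276 -0.30647786  0.14613577] q [-0.22  0.27 -0.31 -0.   -0.99  2.38] tool z yaw 213.91134011223332 tool x [ 0.001 -0.    -1.   ]
```

View pics/wr3.png

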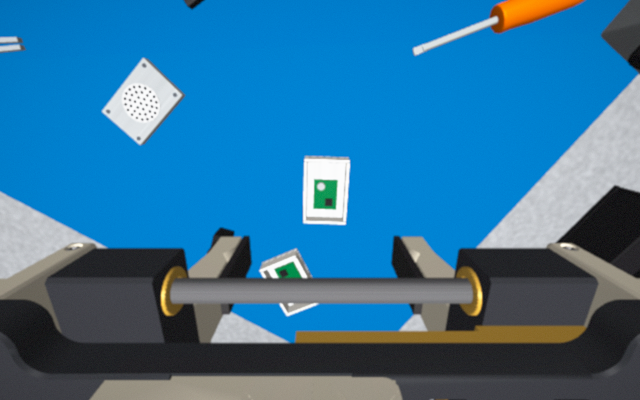

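```bash
python3 -m inch '.09 -.15 -.6 0 0 -.4;0 0 -1 0 0 0;0 0 -1 0 0 0;0 0 -1 0 0 0;0 0 -.7 0 0 0;0 0 -.33 0 0 0;0 0 0 0 0 0' && python3 -m inch '0 0 0 0 0 0;0 0 0 0 0 0;0 0 0 0 0 0;0 0 0 0 0 0;0 0 0 0 0 0' 0.3 25
```

```text
t: 7.62
eef_pos: [0.4943, -0.3113, 0.0059]
ee_rot: [-0.787, 1.569, 2.91]
force: [-0.4, -0.4, 0.4]
width: 0.0877
t: 8.25
eef_pos: [0.4947, -0.3115, 0.0068]
ee_rot: [2.373, 1.571, -0.212]
force: [-0.1, 0.5, 1.4]
width: 0.0461
```

```bash
python3 -m inch '0 0 .5 0 0 .22;0 0 1 0 0 0;-.05 1 .45 0 0 0;-.05 1 .45 0 0 0;-.05 1 .45 0 0 0;-.05 1 .45 0 0 0;-.05 1 .45 0 0 0;-.05 1 .45 0 0 0;-.05 1 .45 0 0 0;-.05 1 .45 0 0 0;-.05 1 .45 0 0 0;-.05 1 .45 0 0 0' && python3 -m inch '-.06 1 .26 .545 -.839 0;-.06 1 .26 .545 -.839 0;-.06 1 .26 .545 -.839 0;-.06 1 .26 .545 -.839 0;0 .3 0 .545 -.839 0;0 0 0 .545 -.839 0;0 0 0 0 0 0;0 0 0 0 0 0' && cat > st.py <<'E'
from h import *
from scipy.spatial.transform import Rotation as R
np.set_printoptions(precision=2,suppress=True)
s=arm.get_state();yaw=np.radians(33);t=np.radians(30)
x=np.array([np.cos(t)*np.cos(yaw),np.cos(t)*np.sin(yaw),.5]);y=np.array([-np.sin(yaw),np.cos(yaw),0]);z=np.cross(x,y);F=np.stack([x,y,z])
o=np.array([.5524,.1695,.0535]);M=R.from_euler('xyz',s['ee_rot']).as_matrix()
print('t',s['t'],'tcp in nest mm',F@(s['eef_pos']-o)*1000,'w',s['width']*1000,'F nest',F@s['force'])
G=np.stack([-z,-y,-x],1) if M[:,1]@y<0 else np.stack([-z,y,np.cross(-z,y)],1)
print('rotvec error (units of 5deg, world)',R.from_matrix(G@M.T).as_rotvec()*180/np.pi/5,'q',s['q'])
print('unit rows: nest x',x,'y',y,'z',z)
E
python3 st.py
```

```text
t: 9.75
eef_pos: [0.4794, -0.0106, 0.1881]
ee_rot: [2.93, 1.57, 0.365]
force: [0.9, 0.8, -0.7]
width: 0.0459
t: 10.75
eef_pos: [0.473, 0.1177, 0.219]
ee_rot: [3.141, 1.047, 0.576]
force: [-0.6, -0.6, -1.0]
width: 0.0458
t 10.75 tcp in nest mm [  0.62  -0.22 190.79] w 45.7622824334078 F nest [-1.22 -0.17 -0.4 ]
rotvec error (units of 5deg, world) [-0.    0.01 -0.  ] q [ 0.7  -0.25 -0.84  0.13 -0.47  1.35]
unit rows: nest x [0.73 0.47 0.5 ] y [-0.54  0.84  0.  ] z [-0.42 -0.27  0.87]
```

```bash
python3 -m inch '.18 .12 -.45 0 0 0;.42 .27 -.87 0 0 0;.42 .27 -.87 0 0 0;.42 .27 -.87 0 0 0;.18 .12 -.45 0 0 0;.17 .11 -.35 0 0 0;.17 .11 -.35 0 0 0;.08 .05 -.17 0 0 0;.08 .05 -.17 0 0 0;.08 .05 -.17 0 0 0;0 0 0 0 0 0' && python3 st.py
```

```text
t: 12.12
eef_pos: [0.5429, 0.1555, 0.0827]
ee_rot: [-3.106, 1.053, 0.617]
force: [-10.6, 3.2, 8.6]
width: 0.0473
t 12.125 tcp in nest mm [ 1.06 -6.55 33.1 ] w 47.30073833912381 F nest [-1.89  8.42 10.99]
rotvec error (units of 5deg, world) [-0.13 -0.17 -0.13] q [ 0.62  0.14 -0.9   0.17 -0.01  1.36]
unit rows: nest x [0.73 0.47 0.5 ] y [-0.54  0.84  0.  ] z [-0.42 -0.27  0.87]
```

```bash
python3 -m inch '-.21 -.13 .43 0 0 0;-.42 -.27 .87 0 0 0;-.42 -.27 .87 0 0 0;-.42 -.27 .87 0 0 0;-.3 -.2 .7 0 0 0;0 0 0 0 0 0' && python3 st.py
```

```text
t: 12.88
eef_pos: [0.4897, 0.1208, 0.1963]
ee_rot: [-3.105, 1.05, 0.618]
force: [0.3, -0.4, -0.5]
width: 0.0474
t 12.875 tcp in nest mm [  2.9   -6.71 163.21] w 47.44568391127256 F nest [-0.27 -0.48 -0.47]
rotvec error (units of 5deg, world) [-0.15 -0.15 -0.11] q [ 0.64 -0.17 -0.8   0.03 -0.42  1.49]
unit rows: nest x [0.73 0.47 0.5 ] y [-0.54  0.84  0.  ] z [-0.42 -0.27  0.87]
```

```bash
python3 -m inch '0 -.5 .2 -.57 .81 0;.1 -1 .2 -.57 .81 0;.1 -1 0 -.57 .81 0;.1 -1 0 -.57 .81 0;.1 -1 -.2 -.57 .81 0;.1 -1 -.2 -.57 .81 0;.1 -1 -.4 0 0 0;.1 -1 -.4 0 0 0;.1 -1 -.5 0 0 0;.1 -1 -.5 0 0 0;.1 -1 -.5 0 0 0;0 -1 -.5 0 0 0' && python3 -m inch '0 -.5 -.5 0 0 0;0 0 -.5 0 0 0;0 0 0 0 0 0' && python3 look.py shell .021 wr4
```

```text
t: 14.38
eef_pos: [0.5195, -0.2253, 0.108]
ee_rot: [-0.739, 1.566, 2.983]
force: [1.2, 0.5, -1.1]
width: 0.0472
t: 14.75
eef_pos: [0.5184, -0.2389, 0.0781]
ee_rot: [-0.666, 1.564, 3.056]
force: [-0.3, -0.5, -0.6]
width: 0.0471
shell 0.8 [0.5016, 0.6469, 0.1344, 0.3218] proj [ 481.5 -262.3] [122.1  71. ] 32.6 cloud - - - z95 0.09760685176771741
shell 0.59 [0.0142, 0.288, 0.0284, 0.0305] proj [459.   -4.1] [10.2 14.7] 129.1 cloud - - - z95 0.008710210327919276
t 14.8 tcp [ 0.51917981 -0.23886701  0.07920564] q [-0.09  0.33 -0.4   0.   -0.84  2.24] tool z yaw 213.2941970886931 tool x [-0.005  0.    -1.   ]
```

View pics/wr4.png

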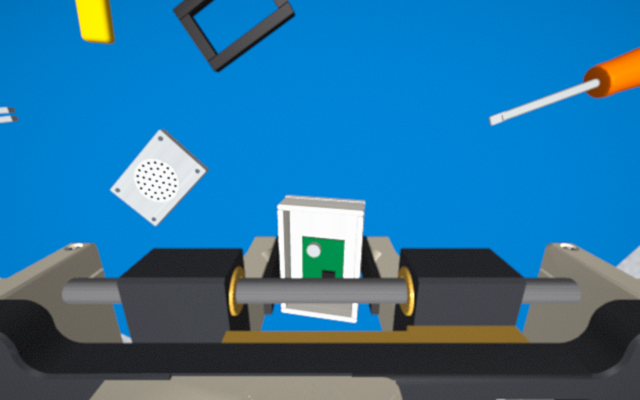

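```bash
python3 -m inch '0 0 -.6 0 0 0;0 0 -.8 0 0 0;0 0 -.4 0 0 0;0 0 -.25 0 0 0;0 0 -.1 0 0 0;0 0 -.1 0 0 0;0 0 0 0 0 0' && python3 -m inch '0 0 -.1 0 0 0;0 0 0 0 0 0' - 5 && python3 -m inch '0 0 0 0 0 0;0 0 0 0 0 0;0 0 0 0 0 0;0 0 .8 0 0 0;0 0 1 0 0 0;0 0 1 0 0 0;0 0 1 0 0 0;0 0 0 0 0 0;0 0 0 0 0 0' 1 && python3 look.py shell .021 wr5
```

```text
t: 15.72
eef_pos: [0.5196, -0.2396, 0.0125]
ee_rot: [-0.487, 1.568, -3.048]
force: [0.3, -0.5, 0.0]
width: 0.0471
t: 15.98
eef_pos: [0.5193, -0.2396, 0.0092]
ee_rot: [-0.53, 1.567, -3.091]
force: [-0.9, 0.4, -0.2]
width: 0.0482
t: 17.1
eef_pos: [0.5191, -0.2394, 0.1231]
ee_rot: [-0.606, 1.567, 3.116]
force: [-0.1, -1.0, -0.5]
width: 0.0875
shell 0.95 [0.5064, 0.4909, 0.0719, 0.1958] proj [ 522.4 -240.2] [73.4 46.2] 33.5 cloud [ 520.9 -241.3] [70.2 46. ] 32.5 z95 0.02088748293977678
shell 0.8 [0.5026, 0.7945, 0.077, 0.061] proj [ 403.1 -316.8] [35.4 54.3] 123.4 cloud [ 389.4 -324. ] [30.3 45.4] 146.4 z95 0.020661086623391077
t 17.15 tcp [ 0.51884656 -0.23939143  0.12262816] q [-0.09  0.28 -0.36  0.   -0.94  2.24] tool z yaw 213.24470833332143 tool x [-0.004  0.    -1.   ]
```

```bash
python3 -m inch '-.01 -.12 -.3 -.545 .839 -.1;0 0 -.8 -.545 .839 0;0 0 -1 -.545 .839 0;0 0 -.9 0 0 0;0 0 -.5 0 0 0;0 0 -.3 0 0 0;0 0 0 0 0 0' && python3 -m inch '0 0 0 0 0 0;0 0 0 0 0 0;0 0 0 0 0 0;0 0 0 0 0 0;0 0 0 0 0 0' 0.3 35 && python3 st.py
```

```text
t: 18.08
eef_pos: [0.5189, -0.2434, 0.0093]
ee_rot: [-0.004, 1.306, -2.574]
force: [0.2, 0.4, -0.3]
width: 0.0877
t: 18.7
eef_pos: [0.5191, -0.2432, 0.0095]
ee_rot: [-0.003, 1.306, -2.573]
force: [-0.8, 1.5, 1.3]
width: 0.0458
t 18.7 tcp in nest mm [-240.81 -327.96   88.19] w 45.792445208115005 F nest [0.78 1.7  1.1 ]
rotvec error (units of 5deg, world) [ 4.9  -7.59  0.05] q [-0.    0.51 -0.41  0.18 -0.88  2.01]
unit rows: nest x [0.73 0.47 0.5 ] y [-0.54  0.84  0.  ] z [-0.42 -0.27  0.87]
```

```bash
python3 -m inch '0 0 .5 0 0 0;0 .4 1 0 0 0;-.08 1 .4 0 0 .05;-.08 1 .4 0 0 0;-.08 1 .4 0 0 0;-.08 1 .4 .545 -.839 0;-.08 1 .4 .545 -.839 0;-.08 1 .4 .545 -.839 0;-.08 1 .4 .545 -.839 0;-.08 1 .4 .545 -.839 0;-.08 1 .4 .545 -.839 0;-.08 1 .4 0 0 0' && python3 -m inch '-.08 .9 .1 0 0 0;-.08 .7 .1 0 0 0;-.08 .4 .05 0 0 0;0 0 0 0 0 0;0 0 0 0 0 0' && python3 st.py
```

```text
t: 20.2
eef_pos: [0.4937, 0.0689, 0.1757]
ee_rot: [-3.136, 1.309, 0.581]
force: [2.5, -0.8, -0.8]
width: 0.0458
t: 20.82
eef_pos: [0.4878, 0.1284, 0.1818]
ee_rot: [-3.138, 1.312, 0.579]
force: [0.0, 1.2, -0.9]
width: 0.0457
t 20.825 tcp in nest mm [ -2.18   0.71 149.41] w 45.692290174062634 F nest [ 0.1   0.95 -1.12]
rotvec error (units of 5deg, world) [ 1.64 -2.55 -0.  ] q [ 0.67 -0.04 -0.63  0.03 -0.72  1.46]
unit rows: nest x [0.73 0.47 0.5 ] y [-0.54  0.84  0.  ] z [-0.42 -0.27  0.87]
```

```bash
python3 -m inch '.22 .11 -.43 0 0 0;.42 .27 -.87 0 0 0;.42 .27 -.87 0 0 0;.21 .135 -.43 0 0 0;.14 .09 -.29 0 0 0;.08 .055 -.17 0 0 0;.08 .055 -.17 0 0 0;.08 .055 -.17 0 0 0;0 0 0 0 0 0' && python3 st.py
```

```text
t: 21.95
eef_pos: [0.5374, 0.1601, 0.0797]
ee_rot: [-3.138, 1.312, 0.579]
force: [0.2, -0.8, -0.6]
width: 0.0452
t 21.95 tcp in nest mm [-2.2   0.26 31.56] w 45.17878187207619 F nest [-0.57 -0.75 -0.4 ]
rotvec error (units of 5deg, world) [ 1.64 -2.55 -0.  ] q [ 0.65  0.2  -0.66  0.04 -0.46  1.46]
unit rows: nest x [0.73 0.47 0.5 ] y [-0.54  0.84  0.  ] z [-0.42 -0.27  0.87]
```

```bash
python3 -m inch '.08 .055 -.17 0 0 0;.08 .055 -.17 0 0 0;.08 .055 -.17 0 0 0;.06 .04 -.13 0 0 0;.04 .027 -.087 0 0 0;0 0 0 0 0 0' && python3 st.py
```

```text
t: 22.7
eef_pos: [0.5475, 0.1669, 0.058]
ee_rot: [-3.138, 1.312, 0.579]
force: [-0.6, -1.7, 2.4]
width: 0.0455
t 22.7 tcp in nest mm [-2.51  0.47  6.7 ] w 45.52434957054526 F nest [ 0.01 -1.1   2.78]
rotvec error (units of 5deg, world) [ 1.65 -2.55 -0.  ] q [ 0.65  0.25 -0.66  0.05 -0.41  1.46]
unit rows: nest x [0.73 0.47 0.5 ] y [-0.54  0.84  0.  ] z [-0.42 -0.27  0.87]
```

```bash
python3 -m inch '.014 .009 -.03 0 0 0;.014 .009 -.03 0 0 0;0 0 0 0 0 0' - 5 && python3 st.py && python3 -m inch '0 0 0 0 0 0;0 0 0 0 0 0;0 0 0 0 0 0;-.21 -.13 .43 0 0 0;-.42 -.27 .87 0 0 0;-.42 -.27 .87 0 0 0;-.42 -.27 .87 0 0 0' 1 && python3 - <<'E'
from h import *
p=shot('wrist','wr6.png');np.savez('wr6.npz',**p)
cv2.imwrite('pics/wr6.png',p['frame'][0:300,150:500,::-1])
E
```

```text
t: 23.08
eef_pos: [0.5485, 0.1676, 0.0566]
ee_rot: [-3.138, 1.311, 0.579]
force: [-3.5, -1.6, 4.7]
width: 0.0462
t 23.075 tcp in nest mm [-2.19  0.48  4.82] w 46.1515368168001 F nest [-0.99  0.55  5.97]
rotvec error (units of 5deg, world) [ 1.64 -2.54 -0.  ] q [ 0.65  0.25 -0.66  0.05 -0.41  1.46]
unit rows: nest x [0.73 0.47 0.5 ] y [-0.54  0.84  0.  ] z [-0.42 -0.27  0.87]
t: 23.95
eef_pos: [0.5036, 0.1388, 0.149]
ee_rot: [-3.138, 1.311, 0.58]
force: [-0.5, -0.2, -0.3]
width: 0.088
```

View pics/wr6.png

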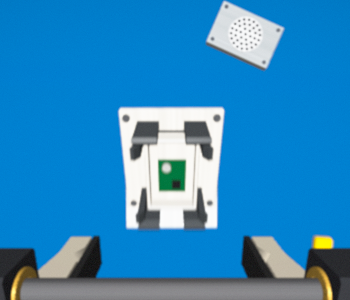

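```bash
python3 -m inch '.28 -.6 .5 -.545 .839 0;.28 -.7 0 -.545 .839 0;.28 -.7 0 -.545 .839 0;.28 -.7 0 0 0 -1;.28 -.7 0 0 0 -1;.28 -.7 0 0 0 -1;.28 -.7 0 0 0 -1;.28 -.7 -.2 0 0 -1;.28 -.7 -.2 0 0 -1;.28 -.7 -.2 0 0 -1;.28 -.7 -.2 0 0 -1;.28 -.6 -.2 0 0 -1' && python3 -m inch '0 0 -.2 0 0 -1;0 0 0 0 0 -1;0 0 0 0 0 -.7;0 0 0 0 0 0;0 0 0 0 0 0' && python3 look.py frame .012 wr7; python3 - <<'E'
from h import *
import runpy
p=dict(np.load('wr6.npz'))
from math import *
y0=radians(33);x=np.array([cos(pi/6)*cos(y0),cos(pi/6)*sin(y0),.5]);y=np.array([-sin(y0),cos(y0),0]);F=np.stack([x,y,np.cross(x,y)])
P,u,v=cloud(p);A=(P-[.5524,.1695,.0535])@F.T*1000
k=(abs(A[:,0])<45)&(abs(A[:,1])<35)&(A[:,2]>-20)
for a,b in ((1,'y'),(0,'x')):pass
for nm,c in (('x- rim',(abs(A[:,0]+33.5)<3)&(abs(A[:,1])<9)),('x+ rim',(abs(A[:,0]-33.5)<3)&(abs(A[:,1])<9)),('y- rim',(abs(A[:,1]+21.5)<2)&(abs(A[:,0])<18)),('y+ rim',(abs(A[:,1]-21.5)<2)&(abs(A[:,0])<18)),('in',(abs(A[:,0])<30)&(abs(A[:,1])<18))):
    print(nm,c.sum(),np.percentile(A[c,2],[10,50,90]).round(1))
E
```

```text
t: 25.5
eef_pos: [0.6051, -0.1074, 0.133]
ee_rot: [-0.42, 1.568, 2.509]
force: [-0.7, 0.4, -0.4]
width: 0.0876
t: 26.12
eef_pos: [0.6051, -0.1066, 0.1269]
ee_rot: [-0.428, 1.568, 2.27]
force: [-0.2, -0.5, -0.7]
width: 0.0875
frame 0.8 [0.5048, 0.4748, 0.0761, 0.183] proj [ 608.5 -109.6] [47. 73.] 155.2 cloud [ 607.9 -108.9] [45.9 70.3] 155.4 z95 0.012865589173657127
t 26.175 tcp [ 0.6051219  -0.10661963  0.12679946] q [ 0.14  0.34 -0.26 -0.   -0.98  0.99] tool z yaw 154.5658521137817 tool x [-0.002  0.002 -1.   ]
x- rim 237 [ 3.3 11.6 18.1]
x+ rim 386 [-77.1   3.6  18.1]
y- rim 182 [ 3.4 17.5 18.5]
y+ rim 180 [ 4.3 17.6 18.7]
in 2014 [2.6 3.9 5.8]
```

```bash
python3 -m inch '0 -.035 -.3 .416 .909 .17;0 0 -.8 .416 .909 0;0 0 -1 .416 .909 0;0 0 -1 0 0 0;0 0 -.5 0 0 0;0 0 -.3 0 0 0;0 0 -.11 0 0 0;0 0 0 0 0 0' && python3 -m inch '0 0 0 0 0 0;0 0 0 0 0 0;0 0 0 0 0 0;0 0 0 0 0 0;0 0 0 0 0 0' 0.3 30 && python3 st.py
```

```text
t: 27.22
eef_pos: [0.6056, -0.1076, 0.0071]
ee_rot: [-0.002, 1.308, 2.71]
force: [0.3, -0.3, -0.7]
width: 0.0879
t: 27.85
eef_pos: [0.6051, -0.1077, 0.0061]
ee_rot: [0.001, 1.306, 2.712]
force: [0.2, 0.3, -0.2]
width: 0.0454
t 27.85 tcp in nest mm [-116.16 -261.21   12.35] w 45.41998709470478 F nest [ 0.22  0.16 -0.31]
rotvec error (units of 5deg, world) [ 0.69 -9.38 10.91] q [ 0.06  0.62 -0.08 -0.14 -1.11  1.16]
unit rows: nest x [0.73 0.47 0.5 ] y [-0.54  0.84  0.  ] z [-0.42 -0.27  0.87]
```

```bash
python3 -m inch '0 0 .5 0 0 0;0 0 1 -.416 -.909 0;-.2 .3 1 -.416 -.909 0;-.25 .5 .5 -.416 -.909 0;-.27 .55 .3 0 0 1;-.27 .55 .3 0 0 1;-.27 .55 .3 0 0 1;-.27 .55 .3 0 0 1;-.27 .55 .3 0 0 1;-.27 .55 .3 0 0 1;-.27 .55 .3 0 0 1;-.27 .55 .3 0 0 1' && python3 -m inch '-.33 .66 .11 0 0 1;-.33 .66 .11 0 0 1;-.33 .66 .11 0 0 1;-.33 .66 .11 0 0 .5;0 0 0 .545 -.839 0;0 0 0 .545 -.839 0;0 0 0 .545 -.839 0;0 0 0 0 0 0;0 0 0 0 0 0' && python3 st.py
```

```text
t: 29.35
eef_pos: [0.5267, 0.0487, 0.1696]
ee_rot: [-0.134, 1.569, -3.005]
force: [0.1, 0.4, -0.5]
width: 0.0452
t: 30.48
eef_pos: [0.4878, 0.1278, 0.1825]
ee_rot: [-3.139, 1.311, 0.576]
force: [-0.3, 0.3, 0.3]
width: 0.0455
t 30.475 tcp in nest mm [ -2.13   0.19 150.14] w 45.47700321518825 F nest [0.05 0.4  0.34]
rotvec error (units of 5deg, world) [ 1.64 -2.54  0.03] q [ 0.66 -0.04 -0.63  0.03 -0.72  1.46]
unit rows: nest x [0.73 0.47 0.5 ] y [-0.54  0.84  0.  ] z [-0.42 -0.27  0.87]
```

```bash
python3 -m inch '.19 .12 -.45 0 0 .03;.42 .27 -.87 0 0 0;.42 .27 -.87 0 0 0;.21 .135 -.43 0 0 0;.14 .09 -.29 0 0 0;.08 .055 -.17 0 0 0;.08 .055 -.17 0 0 0;.08 .055 -.17 0 0 0;0 0 0 0 0 0' && python3 st.py && python3 -m inch '.06 .04 -.13 0 0 0;.04 .027 -.087 0 0 0;.03 .02 -.06 0 0 0;0 0 0 0 0 0' && python3 st.py
```

```text
t: 31.6
eef_pos: [0.5359, 0.159, 0.0787]
ee_rot: [-3.138, 1.312, 0.58]
force: [0.5, -1.2, -0.9]
width: 0.0452
t 31.6 tcp in nest mm [-4.38  0.21 31.59] w 45.203164255036064 F nest [-0.64 -1.32 -0.61]
rotvec error (units of 5deg, world) [ 1.64 -2.55 -0.  ] q [ 0.65  0.19 -0.66  0.04 -0.46  1.46]
unit rows: nest x [0.73 0.47 0.5 ] y [-0.54  0.84  0.  ] z [-0.42 -0.27  0.87]
t: 32.1
eef_pos: [0.5397, 0.1616, 0.0702]
ee_rot: [-3.138, 1.312, 0.58]
force: [-0.9, 0.3, -0.5]
width: 0.0454
t 32.1 tcp in nest mm [-4.57  0.26 21.96] w 45.41781291438759 F nest [-0.76  0.73 -0.1 ]
rotvec error (units of 5deg, world) [ 1.64 -2.55 -0.  ] q [ 0.65  0.21 -0.66  0.04 -0.44  1.46]
unit rows: nest x [0.73 0.47 0.5 ] y [-0.54  0.84  0.  ] z [-0.42 -0.27  0.87]
```

```bash
python3 -m inch '.045 .03 -.01 0 0 0;.014 .009 -.03 0 0 0;.014 .009 -.03 0 0 0;0 0 0 0 0 0' && python3 st.py
```

```text
t: 32.6
eef_pos: [0.5409, 0.1623, 0.07]
ee_rot: [-3.139, 1.312, 0.579]
force: [-18.5, -4.8, 27.9]
width: 0.0453
t 32.6 tcp in nest mm [-3.55  0.2  21.08] w 45.27382577793753 F nest [-1.77  6.09 33.18]
rotvec error (units of 5deg, world) [ 1.65 -2.55 -0.  ] q [ 0.65  0.22 -0.66  0.04 -0.44  1.46]
unit rows: nest x [0.73 0.47 0.5 ] y [-0.54  0.84  0.  ] z [-0.42 -0.27  0.87]
```

```bash
python3 -m inch '-.014 -.009 .03 0 0 0;0 0 0 0 0 0' - 5 && python3 -m inch '0 0 0 0 0 0;0 0 0 0 0 0;0 0 0 0 0 0;-.21 -.13 .43 0 0 0;-.42 -.27 .87 0 0 0;-.42 -.27 .87 0 0 0;-.3 -.2 .6 0 0 0' 1 && cat > chk.py <<'E'
from h import *
import sys
from math import *
p=shot('wrist');cv2.imwrite('pics/'+sys.argv[1]+'.png',cv2.resize(p['frame'][80:260,220:420,::-1],None,fx=3,fy=3))
y0=radians(33);x=np.array([cos(pi/6)*cos(y0),cos(pi/6)*sin(y0),.5]);y=np.array([-sin(y0),cos(y0),0]);F=np.stack([x,y,np.cross(x,y)])
P,u,v=cloud(p);A=(P-[.5524,.1695,.0535])@F.T*1000
for nm,c in (('x- bar',(abs(A[:,0]+31)<4)&(abs(A[:,1])<9)),('x+ bar',(abs(A[:,0]-31)<4)&(abs(A[:,1])<9)),('y- bar',(abs(A[:,1]+19)<3)&(abs(A[:,0])<18)),('y+ bar',(abs(A[:,1]-19)<3)&(abs(A[:,0])<18)),('in',(abs(A[:,0])<25)&(abs(A[:,1])<13))):
    print(nm,c.sum(),np.percentile(A[c,2],[10,50,90]).round(1))
z=float(sys.argv[2]);k=(abs(A[:,2]-z)<2)&(abs(A[:,1])<28)&(abs(A[:,0])<45)&((abs(A[:,0])<20)|(abs(A[:,1])<10))
print('x',A[k,0].min(),A[k,0].max(),'y',A[k,1].min(),A[k,1].max())
E
python3 chk.py wr8 27
```

```text
t: 32.85
eef_pos: [0.5414, 0.1626, 0.0697]
ee_rot: [-3.138, 1.312, 0.579]
force: [-4.3, -1.4, 5.7]
width: 0.0459
t: 33.72
eef_pos: [0.5006, 0.1363, 0.1544]
ee_rot: [-3.138, 1.31, 0.58]
force: [0.7, 0.0, 0.3]
width: 0.0874
x- bar 366 [ 2.9 20.9 27.5]
x+ bar 488 [-7.7 21.  27.6]
y- bar 255 [26.4 27.2 27.9]
y+ bar 240 [26.5 27.2 27.9]
in 1046 [3.2 4.8 6.9]
x -35.764633877996914 35.05306733809317 y -23.308048257907924 22.724681801672567
```

View pics/wr8.png

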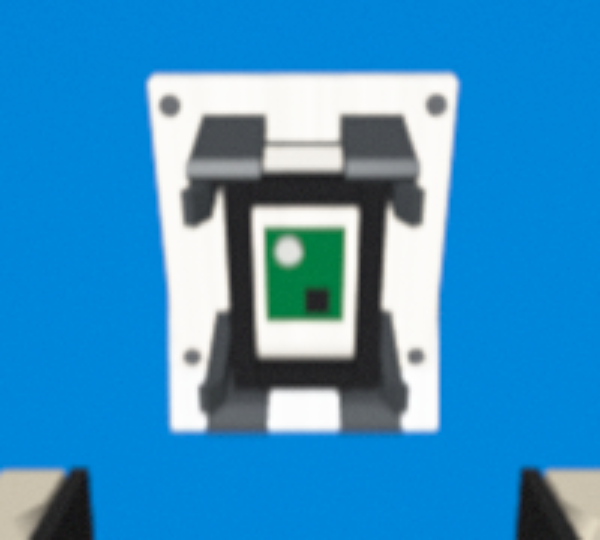

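```bash
python3 -m inch '-.1 -.6 .2 -.545 .839 0;-.1 -.7 0 -.545 .839 0;-.1 -.7 0 -.545 .839 0;-.1 -.7 0 0 0 -1;-.1 -.7 0 0 0 -1;-.1 -.7 0 0 0 -1;-.1 -.7 -.2 0 0 -1;-.1 -.7 -.2 0 0 -1;-.1 -.7 -.2 0 0 -1;-.1 -.7 -.2 0 0 -1;-.1 -.7 -.2 0 0 -1;-.15 -.6 -.2 0 0 -.9' && python3 -m inch '0 0 0 0 0 0;0 0 0 0 0 0' && python3 look.py plate .011 wr9
```

```text
t: 35.28
eef_pos: [0.4632, -0.11, 0.1227]
ee_rot: [-0.454, 1.568, 2.484]
force: [0.1, 0.4, 0.7]
width: 0.0873
t: 35.52
eef_pos: [0.4638, -0.1091, 0.1228]
ee_rot: [-0.486, 1.568, 2.456]
force: [0.7, 1.0, -0.1]
width: 0.0878
plate 0.98 [0.5098, 0.4689, 0.0852, 0.1773] proj [ 468.3 -112.8] [45.4 70.4] 167.3 cloud [ 467.7 -112.6] [45.6 69.7] 167.5 z95 0.012293728220304351
t 35.575 tcp [ 0.46393282 -0.10891815  0.12286571] q [ 0.18  0.13 -0.56 -0.   -0.89  1.19] tool z yaw 168.5741270721854 tool x [-0.002  0.002 -1.   ]
```

```bash
python3 -m inch '.03 -.1 -.3 .216 .976 -.21;0 0 -.8 .216 .976 0;0 0 -1 .216 .976 0;0 0 -1 0 0 0;0 0 -.4 0 0 0;0 0 -.27 0 0 0;0 0 -.11 0 0 0;0 0 0 0 0 0' && python3 -m inch '0 0 0 0 0 0;0 0 0 0 0 0;0 0 0 0 0 0;0 0 0 0 0 0;0 0 0 0 0 0' 0.3 35 && python3 st.py
```

```text
t: 36.62
eef_pos: [0.4649, -0.1122, 0.0067]
ee_rot: [-0.006, 1.308, 2.916]
force: [0.6, 0.9, -0.8]
width: 0.0874
t: 37.25
eef_pos: [0.4645, -0.1123, 0.0059]
ee_rot: [-0.005, 1.306, 2.917]
force: [-0.4, -0.3, -0.2]
width: 0.0456
t 37.25 tcp in nest mm [-220.56 -188.49   72.43] w 45.55387889358956 F nest [-0.52 -0.08  0.09]
rotvec error (units of 5deg, world) [ 1.63 -9.12  8.62] q [ 0.1   0.45 -0.42 -0.1  -0.95  1.32]
unit rows: nest x [0.73 0.47 0.5 ] y [-0.54  0.84  0.  ] z [-0.42 -0.27  0.87]
```

```bash
python3 -m inch '0 0 .5 0 0 0;0 0 1 -.216 -.976 0;0 .4 1 -.216 -.976 0;.08 .6 .6 -.216 -.976 0;.08 .7 .4 0 0 1;.08 .7 .4 0 0 1;.08 .7 .4 0 0 1;.08 .7 .4 0 0 1;.08 .7 .4 0 0 1;.08 .7 .3 0 0 1;.08 .7 .3 0 0 1;.08 .7 .2 0 0 1' && python3 -m inch '.05 .7 0 0 0 1;.05 .5 0 0 0 .1;0 .2 0 .545 -.839 0;0 0 0 .545 -.839 0;0 0 0 .545 -.839 0;0 0 0 0 0 0;0 0 0 0 0 0' && python3 st.py
```

```text
t: 38.75
eef_pos: [0.486, 0.0862, 0.1843]
ee_rot: [-0.745, 1.568, 2.879]
force: [-0.5, -1.0, -1.3]
width: 0.0454
t: 39.62
eef_pos: [0.4894, 0.1278, 0.1836]
ee_rot: [-3.134, 1.312, 0.582]
force: [-0.7, -0.0, -0.8]
width: 0.0449
t 39.625 tcp in nest mm [ -0.37  -0.64 150.42] w 44.932866681745516 F nest [-0.91  0.35 -0.39]
rotvec error (units of 5deg, world) [ 1.63 -2.56  0.01] q [ 0.66 -0.04 -0.62  0.03 -0.73  1.46]
unit rows: nest x [0.73 0.47 0.5 ] y [-0.54  0.84  0.  ] z [-0.42 -0.27  0.87]
```

```bash
python3 -m inch '.155 .12 -.465 0 0 0;.42 .27 -.87 0 0 0;.42 .27 -.87 0 0 0;.21 .135 -.43 0 0 0;.14 .09 -.29 0 0 0;.08 .055 -.17 0 0 0;.08 .055 -.17 0 0 0;0 0 0 0 0 0;0 0 0 0 0 0' && python3 st.py
```

```text
t: 40.75
eef_pos: [0.5342, 0.1575, 0.0854]
ee_rot: [-3.134, 1.311, 0.583]
force: [-0.4, 0.2, -0.5]
width: 0.0449
t 40.75 tcp in nest mm [-2.87 -0.14 38.52] w 44.93707046281541 F nest [-0.43  0.44 -0.28]
rotvec error (units of 5deg, world) [ 1.63 -2.55  0.  ] q [ 0.65  0.18 -0.66  0.04 -0.47  1.46]
unit rows: nest x [0.73 0.47 0.5 ] y [-0.54  0.84  0.  ] z [-0.42 -0.27  0.87]
```

Bang on. 8 mm to go, gently.

```bash
python3 -m inch '.06 .04 -.12 0 0 0;.03 .018 -.06 0 0 0;.014 .009 -.03 0 0 0;.014 .009 -.03 0 0 0;0 0 0 0 0 0' && python3 st.py
```

```text
t: 41.38
eef_pos: [0.5376, 0.1597, 0.078]
ee_rot: [-3.134, 1.312, 0.583]
force: [-3.4, -1.4, 3.9]
width: 0.0451
t 41.375 tcp in nest mm [-3.1  -0.15 30.13] w 45.11028743158499 F nest [-1.18  0.7   5.2 ]
rotvec error (units of 5deg, world) [ 1.63 -2.56  0.  ] q [ 0.65  0.2  -0.66  0.04 -0.46  1.46]
unit rows: nest x [0.73 0.47 0.5 ] y [-0.54  0.84  0.  ] z [-0.42 -0.27  0.87]
```

```bash
python3 -m inch '.01 .006 -.02 0 0 0;0 0 0 0 0 0' && python3 -m inch '0 0 0 0 0 0;0 0 0 0 0 0' - 5 && python3 -m inch '0 0 0 0 0 0;0 0 0 0 0 0;0 0 0 0 0 0;-.21 -.13 .43 0 0 0;-.42 -.27 .87 0 0 0;-.42 -.27 .87 0 0 0;-.3 -.2 .6 0 0 0;0 0 0 0 0 0' 1 && python3 chk.py wr10 35
```

```text
t: 41.62
eef_pos: [0.5376, 0.1597, 0.078]
ee_rot: [-3.134, 1.312, 0.582]
force: [-8.7, -1.4, 12.6]
width: 0.0457
t: 41.88
eef_pos: [0.5379, 0.1599, 0.0777]
ee_rot: [-3.134, 1.312, 0.583]
force: [-5.4, -1.1, 7.6]
width: 0.0459
t: 42.88
eef_pos: [0.4977, 0.134, 0.1628]
ee_rot: [-3.133, 1.307, 0.583]
force: [-0.4, 0.9, -0.6]
width: 0.0877
x- bar 127 [34.4 35.1 35.8]
x+ bar 533 [-7.2 24.8 35.6]
y- bar 241 [34.4 35.2 36. ]
y+ bar 240 [34.5 35.2 36. ]
in 1453 [34.7 35.6 36.5]
x -35.10774263750019 35.06691593754908 y -23.65701472108463 22.388182714265024
```

View pics/wr10.png

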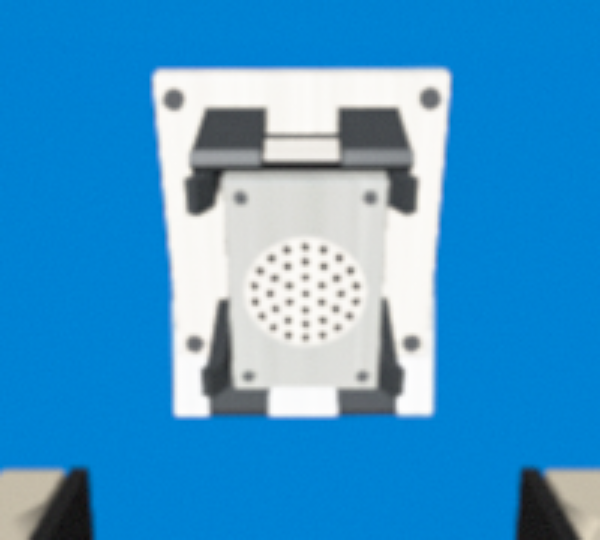

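Plate top is flat at 35 mm (expected 35), grille up, square between the guides; the gripper is clear.

```bash
python3 -c "
from station import arm
print(arm.job_done())"
```

```text
the job is handed in; nothing more can be done
None
```

The pocket speaker is assembled in the nest: shell hollow side up, then the frame, then the plate with its grille up. I handed the job in at about 43 s of the 70 s allowed. The gripper was open and clear of everything.

- **Parts chosen:** I took the shell farthest from the base, which lay at about (0.50, -0.31). For the plate I took the rightmost one, at about (0.465, -0.11).
- **Failed first try:** My first attempt to insert the shell, with the tool square to the slope, stalled at joint 5's range limit. The contact force was about 14 N, and the shell twisted slightly in the grip. I set it down on a free part of the mat and picked it up again with the tool tilted 15°. I inserted all three parts with that tilt.
- **Contact force:** The frame briefly pressed with about 33 N on seating, and I backed off before letting go. The shell and plate stayed at roughly 6 N and 15 N.
- **Seating checks:** Depth readings in the nest put the top surfaces at 18, 27 and 35 mm above the pocket floor, which match the expected values. The shell and frame end-bar readings were mixed with other surfaces, so I relied on their long sides and the pictures. The plate's edges measured about ±35 by ±23 mm, so it is centred and square, and the last picture shows it between the guides.
- **Not re-checked:** I took no final overview picture of the bench. I touched none of the bystander things on purpose, and no unexplained force showed up while the arm was moving between places.

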